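# Start the hold-down clamp screw by feel

## Robot

A 6-joint arm with a two-finger parallel gripper is mounted at the origin on the work surface. World frame = base frame: x ahead of the robot, y to its left, z up, the work surface at z = 0. Lengths are in m, angles in degrees, forces in N, time in s.
With the tool pointing down it reaches from about 0.35 to 0.875 m from the base axis. Payload 4.2 kg.
Tool frame: the origin (TCP) lies midway between the tips of the shut fingers; the grasp point (between the pads) lies 19 mm behind it; x points along the fingers, y is the direction in which the jaws open and shut, and the axes are right-handed (so a half turn about x gives the same grasp; the last joint's range is limited). The gripper opens to 87 mm and grips with 3 to 60 N. Pads are 19 mm wide; open, the fingers measure 117 mm over their backs; the gripper's body (75 mm by 190 mm) begins 51 mm behind the grasp point.
Start: joints at [-57.032, 22.042, 0.453, 0, -68.411, -14.817], TCP at [0.195, -0.594, 0.223] pointing down, gripper open.
Joint ranges: [-179.83, 179.83], [-69.29, 118.12], [-61.27, 80.66], [-181.25, 117.63], [-171.15, -9.14], [-177.46, 177.46]. Speed limits (degrees/s): [159.86, 159.86, 180, 180, 180, 180].

## Interface

Orientations are given as a 3x3 rotation matrix whose columns are the frame's x, y, z axes.
In Python, from station import r gives the robot as it stands.
- The arm moves only by the tool play_rows, never from a script. Its argument "plan" is a list that holds one entry, the list of rows, each a list of 6 numbers: the shift along the tool's x, y, z in cm, then the turn, a rotation vector about the tool's x, y, z in units of 10 degrees (1.0 is 10 degrees). A call has 1 to 5 rows; each row is the pose to reach, as a shift and turn from the pose commanded when the call began, along the tool's axes at that moment; what a row does not reach only later rows make up. A row lasts 1/8 s, in which the tool goes at most 62.5 mm and 10.7 degrees, less where a joint would pass 70% of its speed; a pose out of reach is approached as far as the arm can. A call with a gripper value outside its range is refused whole. "hand" is the opening, from 0 (shut) to 1 (fully open), set as the call begins (left out, the last holds). The fingers move at their own pace and stop on an object; the grip force is fixed at half the most. Time passes only in rows, so rows that repeat a pose let the fingers close. It gives the time, the measured TCP pose, the force and the opening at its end, in the units of the state.
- r.sense(): the state, without advancing time (a new reading comes with each control period).
- r.capture(name): name is "scene" or "top" or "wrist"; returns (picture, depth): 400x640x3 uint8, blue, green, red; 400x640 float32, m along the optical axis (not along the pixel's ray), 0 where there is no reading.
- r.get_calibration(name): a dict with "vfov" (degrees; the focal length in pixels is half the picture's height over the tangent of half this angle, whatever the lens; pixels are square), "cx", "cy" (the principal point, pixels), "distortion" ([k1, k2, p1, p2, k3] as OpenCV has them; the pictures are not rectified), "rvec" (rotation vector, rad) and "tvec" (3), from world to camera coordinates, as OpenCV has them. Camera axes: x right, y down, z forward; pixel columns grow to the right and rows downward; lengths in m; the calibration is good to about 2 mm. A picture is of the moment at which its call begins: read the wrist's pose just before it. get_calibration takes no time and is no camera call; for the wrist camera it gives the pose at the moment of the call.
- r.finish_job(): hands the job in, once; it reports no verdict.
The state is a dict: "time_s": time; "joints": joint angles; "joint_velocities": joint speeds; "effort": joint torques, N m; "tcp_pos": TCP position; "ee_rot": TCP orientation; "wrist_force": force on the tool from outside, world axes, zero at the start; "moment": the same for the moment, N m; "gripper_width": opening from 0.0 (shut) to 1.0 (fully open).
Only numpy, scipy, OpenCV 4.12 (cv2) and the standard library are available. Lean on these libraries where they do the work, as an engineer would, in place of code of your own. Each camera call takes 0.05 s, during which the arm holds its last target.

## Task

Start the clamp screw of the blue hold-down clamp cleanly: turn its tee handle backward (anticlockwise seen from above) until the thread is felt to drop, then forward (clockwise) one full turn. The program finishes while still gripping the handle, holding the started screw still; leave the other tools where they lie.

Things in the scene. Friction and masses are not known exactly. Their poses are not given: they have to be found in the camera images.
- clamp: Hold-down clamp fixed to the bench: steel base 110 x 220 x 14 mm (x by y), blue bridge along y (182 x 50 mm, top 96 mm up), in its middle a blue threaded boss 52 mm across, top 100 mm up. A steel stake lies under the bridge and sticks out 136 mm to its +x, below 60 mm. Only screw and handle stand higher than the boss. Origin: bench level, on the screw's vertical axis.
- boss_top (a point): Centre of the boss's top face, on the screw's vertical axis, 100 mm above the bench. Gap from here up to the handle bar: 30 mm plus screw_lift, with a 25 mm steel collar and the shank in it.
- handle: Tee handle on the screw: upright flat aluminium bar 62 mm long (its x), 14 mm thick (y), 32 mm high (z), the last 16 mm at +x red. Origin: the bar's centre, on the screw's vertical axis, 146 mm above the bench plus screw_lift. It turns and rises with the screw. Grip it from above across the 14 mm, near the middle, and regrip as the wrist needs.
- screw_turn (a joint): Turn of screw and handle, rad; grows clockwise from above (forward). Bar yaw relative to the clamp is minus this; 0: red end along the clamp's +x. Starts at 0.5 to 1.5. Turned back it drops into its thread between 0.3 and 0.1 and meets a wall at -0.25. Turned forward before the drop it crosses threads and binds hard within 2 rad: do not force it. Friction 0.05 N m; stays where left.
- screw_lift (a joint): Height of the screw, m, up positive. Starts at 0.006 to 0.008, resting on the thread's crest by its weight (0.37 kg); turned back it climbs to 0.008, then falls to 0 unless the hand carries it (hold it loosely, let go a moment or press lightly down). Then it follows the thread: 8 mm down per forward turn, 1.2 mm play. It cannot rise above 0.010.
- bowl: Small copper bowl, 110 mm across, 40 mm high; a bystander, leave alone. Origin under its centre.
- spare_stake: Spare steel mushroom stake standing on the bench, 52 mm across, 81 mm high; a bystander. Origin under its centre.
- hammer: Steel hammer with a handle, 270 mm long along its x, lying; a bystander. Origin under its middle.
- mallet: Wooden mallet with orange bands, lying, handle along its x, 255 mm long, head 100 mm long; a bystander. Origin under the handle.
- doming_block: Brass block 60 x 60 x 50 mm; a bystander. Origin under its centre.
- polish_tin: Tin with a green label, 64 mm across, 60 mm high; a bystander. Origin under its centre.

How it is judged:
By the outcome, as a careful person would: the job done as asked, in the order asked, and still so for the second after the job is handed in, while the arm keeps its last pose, push and grip.
It also fails if it takes over 64 s, if anything falls off the work surface, if the arm or the gripper's body presses on something with over 40 N, if the wrist force passes 120 N, or if a joint passes its speed limit or range.

## Working session

There is one attempt and no reset: what is moved stays moved. The work goes in short steps, Python scripts to look and compute and a tool call to move; the robot and the scene stay as the last step left them, time stands still between calls to the robot, and variables do not carry over. Pictures are saved under pics/ and viewed, and the job is handed in when it is done.

Besides the shell and the picture viewer there is one more tool, called after "Call:" as name(argument=value, ...), one argument or row to a line, values as JSON. play_rows: Moves the arm, as the interface text tells. Its arguments: {"type":"object","properties":{"plan":{"type":"array","items":{"type":"array","items":{"type":"array","items":{"type":"number"}}}},"hand":{"type":"number"}},"required":["plan"]}

```bash
ls; mkdir -p pics; cat > h.py <<'E'
from station import r
import numpy as np, cv2
def cal(n):
    c=r.get_calibration(n); f=200/np.tan(np.radians(c['vfov'])/2)
    K=np.array([[f,0,c['cx']],[0,f,c['cy']],[0,0,1.]])
    R,_=cv2.Rodrigues(np.array(c['rvec'],float)); t=np.array(c['tvec'],float).ravel()
    return K,np.array(c['distortion'],float),R,t
def shot(n,fn):
    C=cal(n); im,d=r.capture(n); cv2.imwrite('pics/'+fn+'.png',im); np.savez('pics/'+fn,im=im,d=d,K=C[0],D=C[1],R=C[2],t=C[3]); return im,d,C
def rays(px,C):
    K,D,R,t=C; u=cv2.undistortPoints(np.array(px,float).reshape(-1,1,2),K,D).reshape(-1,2)
    return np.c_[u,np.ones(len(u))]@R, -R.T@t
def onplane(px,C,z):
    d,o=rays(px,C); return o+d*((z-o[2])/d[:,2])[:,None]
def withdepth(px,depth,C):
    d,o=rays(px,C); return o+d*np.array(depth).ravel()[:,None]
E
python3 - <<'E'
from h import *
for n in ['scene','top','wrist']: shot(n,n+'0')
s=r.sense(); print(s)
E
```

```text
pics
{'time_s': 0.15, 'joints': array([-5.70312386e+01,  2.20818150e+01,  3.98147496e-01, -2.07712250e-02,
       -6.84144915e+01, -1.48146298e+01]), 'joint_velocities': array([-0.01176551, -0.10049422,  0.20212642,  0.17244875, -0.11400925,
       -0.01273534]), 'effort': array([ 4.33097384e-04, -3.91053236e+01,  1.87585294e+01,  4.22235757e+00,
        1.23272423e-02, -1.41123146e-04]), 'tcp_pos': array([ 0.19457978, -0.59344659,  0.22170063]), 'ee_rot': array([[-6.49461100e-04, -3.11446739e-01,  9.50263388e-01],
       [ 1.62074326e-03,  9.50262013e-01,  3.11447396e-01],
       [-9.99998476e-01,  1.74240595e-03, -1.12383009e-04]]), 'wrist_force': array([ 0.23310748, -0.37669002,  0.42749885]), 'moment': array([ 0.02368873,  0.02034813, -0.03752124]), 'gripper_width': 0.9973046679651639}
```

View pics/scene0.png

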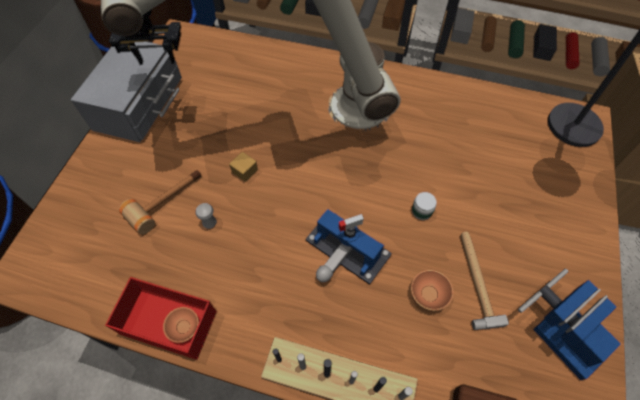

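View pics/top0.png

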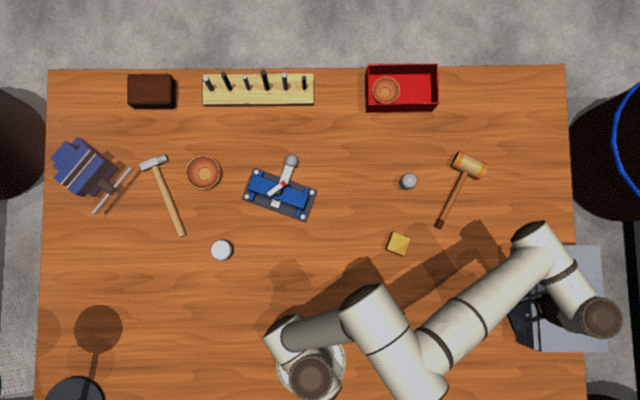

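View pics/wrist0.png

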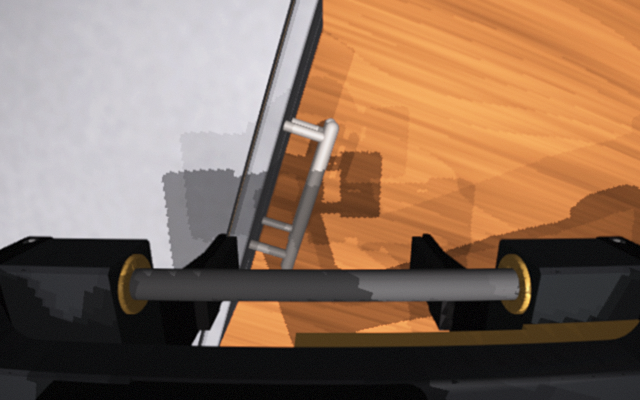

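The top view shows the clamp near (280,190), with the handle's red end near (287,184). The scene view shows the bar from (342,226) (red) to (362,220). Next I'll measure it.

```bash
python3 - <<'E'
from h import *
for n,box in [('scene0',(290,190,410,290)),('top0',(230,140,330,230))]:
    z=np.load(f'pics/{n}.npz'); im=z['im'];d=z['d'];C=(z['K'],z['D'],z['R'],z['t'])
    x0,y0,x1,y1=box
    cv2.imwrite(f'pics/{n}_z.png',cv2.resize(im[y0:y1,x0:x1],None,fx=6,fy=6,interpolation=cv2.INTER_CUBIC)[:600,:800])
    vv,uu=np.mgrid[y0:y1,x0:x1]; px=np.c_[uu.ravel(),vv.ravel()]
    P=withdepth(px,d[y0:y1,x0:x1],C); ok=d[y0:y1,x0:x1].ravel()>0
    b=im[y0:y1,x0:x1].reshape(-1,3).astype(int)
    hi=ok&(P[:,2]>0.14)&(P[:,2]<.2)
    print(n,hi.sum(),P[hi].mean(0),P[hi][:,2].max())
    top=hi&(P[:,2]>P[hi][:,2].max()-.012)
    Q=P[top][:,:2]; rect=cv2.minAreaRect(Q.astype(np.float32)*1000);print(top.sum(),rect)
    red=hi&(b[:,2]>120)&(b[:,1]<90)&(b[:,0]<90); print('red',red.sum(),P[red].mean(0) if red.any() else 0)
    blue=ok&(b[:,0]>90)&(b[:,0]>b[:,2]*1.8)&(P[:,2]>.085)&(P[:,2]<.11)
    print('blue',blue.sum(),cv2.minAreaRect(P[blue][:,:2].astype(np.float32)*1000))
E
```

```text
scene0 245 [0.5289283  0.09393896 0.16158307] 0.17359025087343516
151 ((525.2542724609375, 92.98165893554688), (16.307132720947266, 61.87028121948242), 37.001548767089844)
red 27 [0.54182905 0.07407744 0.16929845]
blue 794 ((527.712646484375, 94.4170150756836), (177.6695098876953, 47.62404251098633), 69.26753234863281)
top0 132 [0.52678192 0.09047792 0.16581577] 0.17699583064442637
99 ((527.7709350585938, 91.39077758789062), (15.329607963562012, 61.74945068359375), 36.83427810668945)
red 16 [0.5409278  0.07014495 0.17108402]
blue 777 ((528.16162109375, 91.63397216796875), (182.043701171875, 50.020729064941406), 69.29556274414062)
```

```bash
cd pics; ls
```

```text
scene0.npz
scene0.png
scene0_z.png
top0.npz
top0.png
top0_z.png
wrist0.npz
wrist0.png
```

View pics/scene0_z.png

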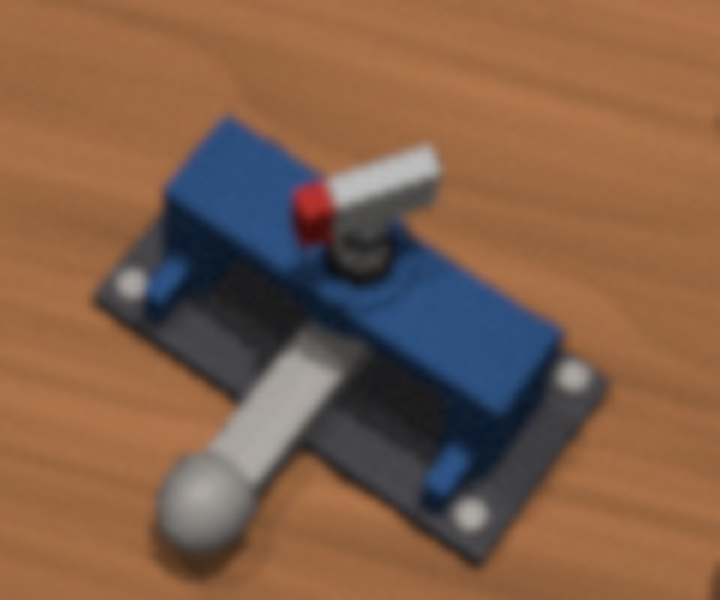

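View pics/top0_z.png

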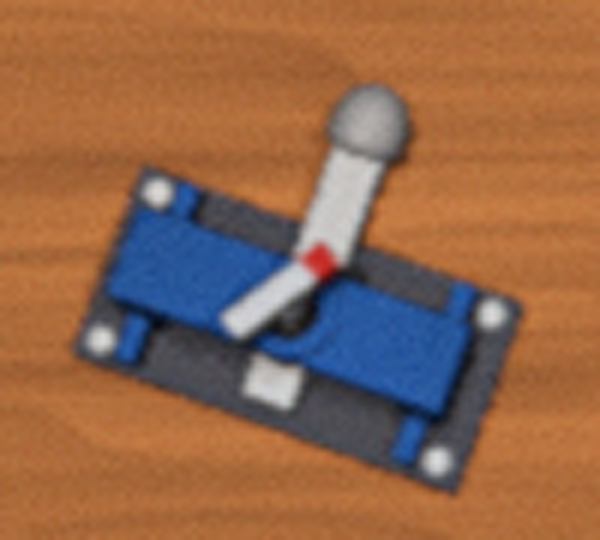

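The clamp axis is near (0.527, 0.092) with clamp yaw about -20.7°. The bar yaw is about -53°, so screw_turn is about 0.57, and the bar's top height and size match the given values. The jaw axis should be at yaw 217°, which keeps wrist travel in reserve. Now I'll work out the approach.

```bash
cat >> h.py <<'E'
from scipy.spatial.transform import Rotation as Ro
def rel(p,yang):
    s=r.sense(); R=s['ee_rot']; a=np.radians(yang)
    x=np.array([0,0,-1.]); y=np.array([np.cos(a),np.sin(a),0]); T=np.c_[x,y,np.cross(x,y)]
    sh=R.T@(np.array(p)-s['tcp_pos'])*100; w=Ro.from_matrix(R.T@T).as_rotvec(degrees=True)/10
    print('t',round(s['time_s'],2),'tcp',s['tcp_pos'].round(4),'y',round(np.degrees(np.arctan2(R[1,1],R[0,1])),2),'q',s['joints'].round(1),'F',s['wrist_force'].round(1),'M',s['moment'].round(2),'g',round(s['gripper_width'],3))
    print('rel',sh.round(2),w.round(3))
E
python3 -c "
from h import *
rel((.527,.092,.27),217)"
```

```text
t 0.15 tcp [ 0.1946 -0.5934  0.2217] y 108.15 q [-57.   22.1   0.4  -0.  -68.4 -14.8] F [ 0.2 -0.4  0.4] M [ 0.02  0.02 -0.04] g 0.997
rel [-4.74 54.79 52.94] [-1.0885e+01  9.0000e-03 -7.0000e-03]
```

Call:
play_rows(
  plan=[
    [[-4,3,3,-0.6,0,0],[-4.7,7,6.8,-1.4,0,0],[-4.7,11,10.6,-2.2,0,0],[-4.7,15,14.4,-3,0,0],[-4.7,19,18.3,-3.8,0,0]],
  ],
)

```text
time_s: 0.78
tcp_pos: [0.3097, -0.3546, 0.2694]
ee_rot: [[0.0, -0.833, 0.554], [0.0, 0.554, 0.833], [-1.0, 0.0, 0.0]]
wrist_force: [1.3, 0.2, -0.6]
gripper_width: 1.0
```

```bash
python3 -c "
from h import *
rel((.527,.092,.27),217)"
```

```text
t 0.78 tcp [ 0.3097 -0.3546  0.2694] y 146.39 q [-29.    4.9 -15.6  -0.  -69.5  -4.6] F [ 1.3  0.2 -0.6] M [ 0.01 -0.07  0.02] g 1.0
rel [-0.05  6.63 49.22] [-7.061e+00  1.000e-03  0.000e+00]
```

Call:
play_rows(
  plan=[
    [[0,0.8,6,-0.9,0,0],[0,1.6,12,-1.8,0,0],[0,2.4,18,-2.7,0,0],[0,3.2,24,-3.6,0,0],[0,4,29.7,-4.5,0,0]],
  ],
)

```text
time_s: 1.4
tcp_pos: [0.442, -0.0854, 0.2696]
ee_rot: [[0.0, -0.98, -0.199], [0.0, -0.199, 0.98], [-1.0, -0.0, -0.0]]
wrist_force: [1.3, -1.0, 0.9]
gripper_width: 0.996
```

```bash
python3 -c "
from h import *
rel((.527,.092,.27),217)"
```

```text
t 1.4 tcp [ 0.442  -0.0854  0.2696] y -168.52 q [  9.9   2.6 -18.    0.  -69.3   1.6] F [ 1.3 -1.   0.9] M [-0.08  0.04 -0.  ] g 0.996
rel [ -0.03 -11.86  15.69] [-2.552e+00 -1.000e-03  2.000e-03]
```

Call:
play_rows(
  plan=[
    [[0,-2.7,3.6,-0.6,0,0],[0,-5.4,7.2,-1.2,0,0],[0,-8.1,10.8,-1.8,0,0],[0,-10.5,14,-2.3,0,0],[0,-11.86,15.69,-2.55,0,0]],
  ],
)

```text
time_s: 2.02
tcp_pos: [0.528, 0.0911, 0.269]
ee_rot: [[-0.001, -0.801, -0.599], [-0.0, -0.599, 0.801], [-1.0, 0.001, 0.0]]
wrist_force: [0.4, 0.6, 0.3]
gripper_width: 0.997
```

```bash
python3 - <<'E'
from h import *
im,d,C=shot('wrist','w1')
rel((.527,.092,.27),217)
E
```

```text
t 2.08 tcp [0.5291 0.0923 0.2688] y -143.09 q [ 27.2  11.7  -7.5  -0.  -70.8   9.7] F [2.6 0.7 0.5] M [ 0.1  -0.08  0.03] g 1.0
rel [-0.12  0.19  0.11] [-0.009  0.     0.   ]
```

View pics/w1.png

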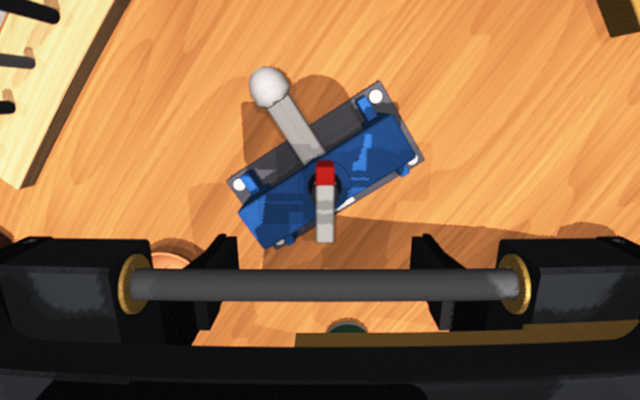

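The wrist view shows the bar upright between the jaws, red end at (325,172) and white end at (325,240). I'll measure its centre and yaw from here.

```bash
cat >> h.py <<'E'
def bar(fn,box,zt,n=0):
    z=np.load(f'pics/{fn}.npz'); im=z['im'];d=z['d'];C=(z['K'],z['D'],z['R'],z['t'])
    x0,y0,x1,y1=box; vv,uu=np.mgrid[y0:y1,x0:x1]; px=np.c_[uu.ravel(),vv.ravel()]
    dd=d[y0:y1,x0:x1].ravel(); P=withdepth(px,dd,C)
    b=im[y0:y1,x0:x1].reshape(-1,3).astype(int)
    m=(dd>0)&(P[:,2]>zt-.008)&(P[:,2]<zt+.012)
    Q=onplane(px[m],C,zt)
    rc=cv2.minAreaRect(Q[:,:2].astype(np.float32)*1000)
    red=m&(b[:,2]>100)&(b[:,1]<b[:,2]*.5)
    rd=onplane(px[red],C,zt).mean(0)[:2]-np.array(rc[0])/1000 if red.any() else None
    print(fn,m.sum(),'medz',np.median(P[m][:,2]).round(4),rc,'red yaw',None if rd is None else np.degrees(np.arctan2(rd[1],rd[0])).round(1),rd)
E
python3 - <<'E'
from h import *
bar('w1',(300,150,350,250),.1697)
bar('top0',(260,160,310,210),.1697)
bar('scene0',(330,210,370,240),.1697)
E
```

```text
w1 1403 medz 0.1692 ((526.416015625, 91.68816375732422), (13.782835960388184, 62.32231903076172), 36.50288391113281) red yaw -53.1 [ 0.01386524 -0.01847156]
top0 108 medz 0.1694 ((527.2653198242188, 91.00257873535156), (15.240030288696289, 61.845359802246094), 37.31711196899414) red yaw -56.3 [ 0.01386813 -0.02078518]
scene0 151 medz 0.1684 ((528.2840576171875, 94.12164306640625), (17.26288604736328, 62.86030578613281), 36.474098205566406) red yaw -54.1 [ 0.01439463 -0.01988996]
```

All views agree: bar centre is (0.5265, 0.0918), yaw -53.5° and top at 0.169 m. I'll descend in two stages.

```bash
python3 -c "
from h import *
rel((.5267,.0918,.143),216.6)"
```

```text
t 2.08 tcp [0.5291 0.0923 0.2688] y -143.09 q [ 27.2  11.7  -7.5  -0.  -70.8   9.7] F [2.6 0.7 0.5] M [ 0.1  -0.08  0.03] g 1.0
rel [12.58  0.22  0.11] [0.031 0.    0.   ]
```

Call:
play_rows(
  plan=[
    [[2.5,0.2,0.1,0,0,0],[5,0.2,0.1,0,0,0],[7.5,0.2,0.1,0,0,0],[9,0.2,0.1,0,0,0],[9,0.2,0.1,0,0,0]],
  ],
)

```text
time_s: 2.7
tcp_pos: [0.5249, 0.0885, 0.1787]
ee_rot: [[-0.002, -0.803, -0.596], [-0.001, -0.596, 0.803], [-1.0, 0.002, 0.0]]
wrist_force: [-0.6, -0.5, 0.7]
gripper_width: 0.999
```

```bash
python3 -c "
from h import *
rel((.5267,.0918,.143),216.6)"
```

```text
t 2.7 tcp [0.5249 0.0885 0.1787] y -143.39 q [ 27.   15.3 -16.2   0.  -58.6   9.6] F [-0.6 -0.5  0.7] M [-0.02  0.11  0.03] g 0.999
rel [ 3.57 -0.35  0.16] [ 0.001  0.002 -0.014]
```

Call:
play_rows(
  plan=[
    [[1.2,-0.3,0.15,0,0,0],[2.4,-0.3,0.15,0,0,0],[3.55,-0.3,0.15,0,0,0],[3.55,-0.3,0.15,0,0,0],[3.55,-0.3,0.15,0,0,0]],
  ],
)

```text
time_s: 3.32
tcp_pos: [0.5272, 0.0922, 0.1442]
ee_rot: [[0.0, -0.802, -0.597], [-0.0, -0.597, 0.802], [-1.0, -0.0, -0.0]]
wrist_force: [-0.7, 0.2, 0.3]
gripper_width: 1.002
```

```bash
python3 -c "
from h import *
rel((.5267,.0918,.143),216.6)"
```

```text
t 3.33 tcp [0.5272 0.0922 0.1442] y -143.34 q [ 27.3  17.5 -18.6   0.  -53.9   9.4] F [-0.7  0.2  0.3] M [0.04 0.11 0.02] g 1.002
rel [0.12 0.06 0.  ] [ 0.006 -0.002  0.002]
```

Call:
play_rows(
  plan=[
    [[0.1,0.05,0,0,0,0],[0.1,0.05,0,0,0,0],[0.1,0.05,0,0,0,0],[0.1,0.05,0,0,0,0],[0.1,0.05,0,0,0,0]],
  ],
  hand=0,
)

```text
time_s: 3.95
tcp_pos: [0.5266, 0.0918, 0.1431]
ee_rot: [[0.0, -0.802, -0.597], [0.0, -0.597, 0.802], [-1.0, -0.0, -0.0]]
wrist_force: [0.8, -1.1, 0.2]
gripper_width: 0.514
```

```bash
python3 -c "
from h import *
rel((.5267,.0918,.143),216.6)"
```

```text
t 3.95 tcp [0.5266 0.0918 0.1431] y -143.35 q [ 27.3  17.5 -18.8  -0.  -53.7   9.4] F [ 0.8 -1.1  0.2] M [-0.03  0.13 -0.03] g 0.514
rel [ 0.01 -0.01 -0.01] [ 0.005 -0.     0.001]
```

Call:
play_rows(
  plan=[
    [[0,0,0,0,0,0],[0,0,0,0,0,0],[0,0,0,0,0,0],[0,0,0,0,0,0],[0,0,0,0,0,0]],
  ],
)

```text
time_s: 4.58
tcp_pos: [0.5263, 0.0917, 0.143]
ee_rot: [[-0.0, -0.802, -0.597], [-0.0, -0.597, 0.802], [-1.0, 0.001, 0.0]]
wrist_force: [-0.6, 0.4, 0.5]
gripper_width: 0.157
```

```bash
python3 -c "
from h import *
rel((.5267,.0918,.143),216.6)"
```

```text
t 4.58 tcp [0.5263 0.0917 0.143 ] y -143.35 q [ 27.3  17.5 -18.8   0.  -53.7   9.4] F [-0.6  0.4  0.5] M [-0.16  0.3   0.07] g 0.157
rel [ 0.   -0.04 -0.01] [ 0.005  0.    -0.003]
```

Gripped at 13.7 mm with almost no side force. Now I turn back about 21°, to a turn of about 0.2.

Call:
play_rows(
  plan=[
    [[-0.01,0,0,-0.5,0,0],[-0.02,0,0,-1.0,0,0],[-0.03,0,0,-1.5,0,0],[-0.04,0,0,-2.1,0,0],[-0.04,0,0,-2.1,0,0]],
  ],
)

```text
time_s: 5.2
tcp_pos: [0.5268, 0.0921, 0.1432]
ee_rot: [[0.0, -0.536, -0.844], [0.001, -0.844, 0.536], [-1.0, -0.001, -0.0]]
wrist_force: [0.2, 0.9, -2.6]
gripper_width: 0.164
```

```bash
python3 -c "
from h import *
rel((.5265,.0918,.143),237.6)"
```

```text
t 5.2 tcp [0.5268 0.0921 0.1432] y -122.41 q [ 27.3  17.5 -18.7  -0.  -53.7  30.3] F [ 0.2  0.9 -2.6] M [ 0.33 -0.17  0.04] g 0.164
rel [0.02 0.04 0.  ] [-0.001 -0.     0.004]
```

The tool is now pulled down with 2.6 N, so the hand may be carrying the screw. I'll open a little and see whether it falls.

Call:
play_rows(
  plan=[
    [[0,0,0,0,0,0],[0,0,0,0,0,0],[0,0,0,0,0,0]],
  ],
  hand=0.3,
)

```text
time_s: 5.58
tcp_pos: [0.5266, 0.0917, 0.1436]
ee_rot: [[0.0, -0.535, -0.845], [-0.0, -0.845, 0.535], [-1.0, -0.0, -0.0]]
wrist_force: [-0.3, -0.5, -0.4]
gripper_width: 0.291
```

```bash
python3 - <<'E'
from h import *
rel((.5265,.0918,.143),237.6)
for n in ['scene','top']:
    shot(n,n+'2')
z=np.load('pics/scene2.npz');cv2.imwrite('pics/scene2_z.png',cv2.resize(z['im'][180:290,280:410],None,fx=5,fy=5,interpolation=cv2.INTER_CUBIC))
bar('top2',(260,160,310,210),.1697)
bar('scene2',(330,210,370,240),.1697)
shot('wrist','w2')
E
```

```text
t 5.58 tcp [0.5266 0.0917 0.1436] y -122.37 q [ 27.3  17.5 -18.7   0.  -53.8  30.3] F [-0.3 -0.5 -0.4] M [-0.08  0.15 -0.01] g 0.291
rel [ 0.06 -0.    0.01] [ 0.003 -0.001  0.   ]
top2 8 medz 0.1673 ((504.0925598144531, 103.59215545654297), (8.053277015686035, 15.3662691116333), 10.748412132263184) red yaw None None
scene2 43 medz 0.1684 ((535.6701049804688, 79.14221954345703), (42.72560501098633, 15.139534950256348), 9.832765579223633) red yaw None None
```

View pics/scene2_z.png

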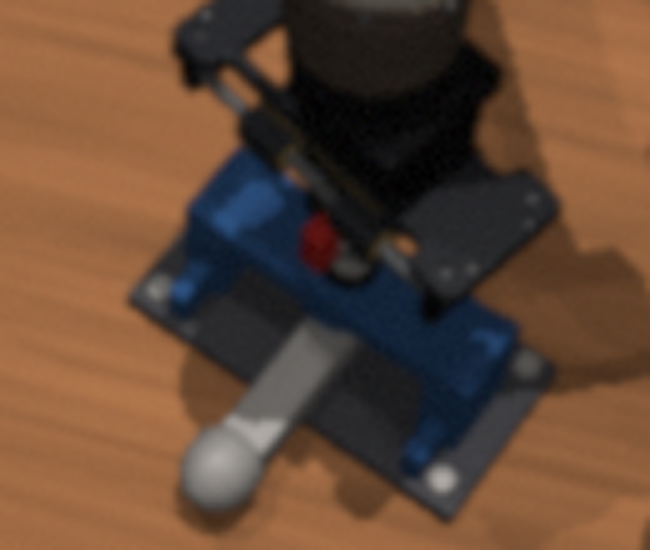

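View pics/w2.png

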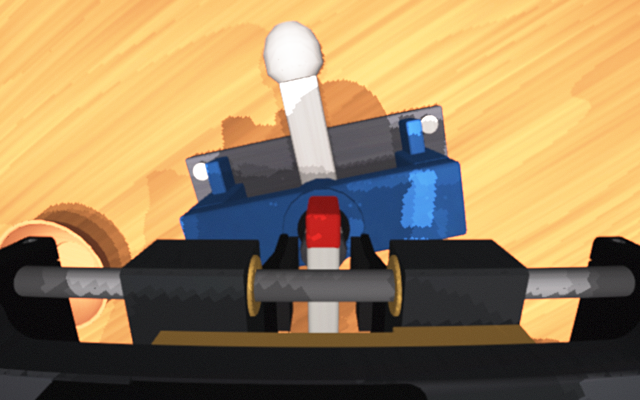

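```bash
cat >> h.py <<'E'
def red(fn,box):
    z=np.load(f'pics/{fn}.npz'); im=z['im'].astype(int);d=z['d'];C=(z['K'],z['D'],z['R'],z['t'])
    x0,y0,x1,y1=box; b=im[y0:y1,x0:x1]
    m=(b[...,2]>90)&(b[...,1]<b[...,2]*.35)&(b[...,0]<b[...,2]*.35)&(d[y0:y1,x0:x1]>0)
    v,u=np.nonzero(m); P=withdepth(np.c_[u+x0,v+y0],d[y0:y1,x0:x1][m],C)
    zz=np.sort(P[:,2]); print(fn,'red n',len(v),'z pct',np.percentile(zz,[2,10,30,50,70,90,98]).round(4),'u',u.min()+x0,u.max()+x0,'v',v.min()+y0,v.max()+y0)
    T=P[P[:,2]>np.percentile(zz,90)-.006]; print(' top centre',T.mean(0).round(4))
    return P
E
python3 - <<'E'
from h import *
red('w1',(300,150,350,250)); red('w2',(290,180,360,250)); red('scene0',(330,210,370,240)); red('scene2',(330,210,370,250))
E
```

```text
w1 red n 420 z pct [0.1473 0.1586 0.1686 0.1693 0.1697 0.1704 0.1709] u 315 334 v 161 184
 top centre [0.5402 0.0735 0.1693]
w2 red n 1632 z pct [0.1423 0.1511 0.1671 0.1688 0.1693 0.1698 0.1704] u 306 340 v 197 247
 top centre [0.5462 0.0795 0.1689]
scene0 red n 22 z pct [0.1617 0.1633 0.1667 0.1681 0.1698 0.1715 0.1719] u 340 344 v 222 226
 top centre [0.5431 0.0743 0.169 ]
scene2 red n 2 z pct [0.1681 0.1683 0.1689 0.1695 0.1701 0.1707 0.171 ] u 343 343 v 226 227
 top centre [0.5503 0.0793 0.1695]
```

The bar top is still at 0.169 m, so it has not dropped at 0.2. I'll regrip and turn back 7° more, to about 0.08.

Call:
play_rows(
  plan=[
    [[0,0,0,0,0,0],[0,0,0,0,0,0],[0,0,0,0,0,0],[0,0,0,-0.35,0,0],[0,0,0,-0.7,0,0]],
  ],
  hand=0,
)

```text
time_s: 6.35
tcp_pos: [0.5268, 0.0922, 0.1431]
ee_rot: [[0.001, -0.427, -0.904], [0.001, -0.904, 0.427], [-1.0, -0.001, -0.0]]
wrist_force: [2.1, 0.6, -2.6]
gripper_width: 0.154
```

Call:
play_rows(
  plan=[
    [[0,0,0,0,0,0]],
  ],
)

```text
time_s: 6.48
tcp_pos: [0.5268, 0.0922, 0.143]
ee_rot: [[0.0, -0.429, -0.903], [0.001, -0.903, 0.429], [-1.0, -0.001, -0.0]]
wrist_force: [1.6, 2.3, -3.9]
gripper_width: 0.161
```

```bash
python3 -c "
from h import *
rel((.5265,.0918,.143),244.6)"
```

```text
t 6.47 tcp [0.5268 0.0922 0.143 ] y -115.39 q [ 27.3  17.5 -18.8  -0.  -53.7  37.3] F [ 1.6  2.3 -3.9] M [ 0.48 -0.42  0.08] g 0.161
rel [0.   0.05 0.01] [ 0.001 -0.     0.005]
```

Call:
play_rows(
  plan=[
    [[0,0,0,0,0,0],[0,0,0,0,0,0],[0,0,0,0,0,0]],
  ],
  hand=0.3,
)

```text
time_s: 6.85
tcp_pos: [0.5264, 0.0916, 0.1436]
ee_rot: [[-0.0, -0.428, -0.904], [-0.0, -0.904, 0.428], [-1.0, 0.0, 0.0]]
wrist_force: [-0.6, 0.6, -1.0]
gripper_width: 0.288
```

```bash
python3 - <<'E'
from h import *
shot('wrist','w3')
rel((.5265,.0918,.143),244.6)
red('w3',(270,150,370,265))
E
```

```text
t 6.9 tcp [0.5265 0.0916 0.1436] y -115.37 q [ 27.3  17.5 -18.8   0.  -53.8  37.4] F [ 0.5 -0.4  1.3] M [-0.07  0.11 -0.07] g 0.295
rel [ 0.06 -0.02  0.01] [ 0.003 -0.    -0.001]
w3 red n 1476 z pct [0.1346 0.1432 0.1601 0.1616 0.1621 0.1627 0.1632] u 305 338 v 193 240
 top centre [0.5478 0.0822 0.1617]
```

View pics/w3.png

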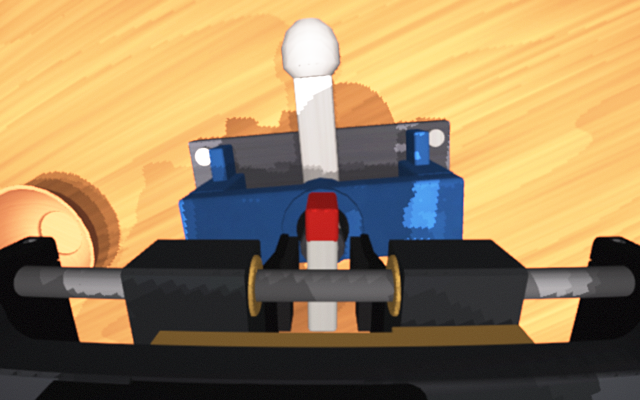

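Dropped: the bar top went from 0.169 to 0.1617 m, so lift is about 0 at a turn of about 0.08. Now I lower 8 mm and regrip.

Call:
play_rows(
  plan=[
    [[0.4,0,0,0,0,0],[0.8,0,0,0,0,0],[0.8,0,0,0,0,0]],
  ],
)

```text
time_s: 7.28
tcp_pos: [0.5262, 0.0916, 0.1349]
ee_rot: [[-0.001, -0.428, -0.904], [-0.001, -0.904, 0.428], [-1.0, 0.001, 0.001]]
wrist_force: [-0.3, 0.5, -0.5]
gripper_width: 0.3
```

Call:
play_rows(
  plan=[
    [[0,0,0,0,0,0],[0,0,0,0,0,0],[0,0,0,0,0,0],[0,0,0,0,0,0]],
  ],
  hand=0,
)

```text
time_s: 7.78
tcp_pos: [0.5268, 0.0921, 0.1356]
ee_rot: [[0.001, -0.428, -0.904], [0.0, -0.904, 0.428], [-1.0, -0.001, -0.0]]
wrist_force: [0.3, 1.9, 0.0]
gripper_width: 0.159
```

```bash
python3 -c "
from h import *
rel((.5265,.0918,.1355),244.6)"
```

```text
t 7.78 tcp [0.5268 0.0921 0.1356] y -115.34 q [ 27.3  18.  -19.3  -0.  -52.6  37.4] F [0.3 1.9 0. ] M [ 0.37  0.   -0.02] g 0.159
rel [0.01 0.04 0.02] [ 0.006 -0.002  0.004]
```

Call:
play_rows(
  plan=[
    [[0.018,0,0,0.8,0,0],[0.036,0,0,1.6,0,0],[0.053,0,0,2.4,0,0],[0.071,0,0,3.2,0,0],[0.089,0,0,4,0,0]],
  ],
)

```text
time_s: 8.4
tcp_pos: [0.5261, 0.0914, 0.1346]
ee_rot: [[-0.001, -0.911, -0.413], [-0.001, -0.413, 0.911], [-1.0, 0.002, -0.0]]
wrist_force: [-0.8, -0.5, 0.6]
gripper_width: 0.159
```

```bash
python3 -c "
from h import *
rel((.5265,.0918,.1347),204.6)"
```

```text
t 8.4 tcp [0.5261 0.0914 0.1346] y -155.59 q [ 27.3  18.1 -19.4   0.  -52.6  -2.9] F [-0.8 -0.5  0.6] M [-0.07  0.37  0.11] g 0.159
rel [-0.01 -0.06  0.02] [-0.019 -0.002 -0.009]
```

Low forces, and the descent follows the thread. I'll continue.

Call:
play_rows(
  plan=[
    [[0.018,0,0,0.8,0,0],[0.036,0,0,1.6,0,0],[0.053,0,0,2.4,0,0],[0.071,0,0,3.2,0,0],[0.089,0,0,4,0,0]],
  ],
)

```text
time_s: 9.02
tcp_pos: [0.525, 0.0912, 0.1336]
ee_rot: [[-0.004, -0.963, 0.269], [-0.001, 0.269, 0.963], [-1.0, 0.003, -0.002]]
wrist_force: [-3.4, 1.7, 2.1]
gripper_width: 0.158
```

Call:
play_rows(
  plan=[
    [[0.018,0,0,0.8,0,0],[0.036,0,0,1.6,0,0],[0.053,0,0,2.4,0,0],[0.071,0,0,3.2,0,0],[0.089,0,0,4,0,0]],
  ],
)

```text
time_s: 9.65
tcp_pos: [0.5241, 0.0916, 0.1326]
ee_rot: [[-0.005, -0.565, 0.825], [-0.001, 0.825, 0.565], [-1.0, 0.002, -0.005]]
wrist_force: [-6.6, 3.1, 4.9]
gripper_width: 0.159
```

```bash
python3 -c "
from h import *
rel((.5265,.0918,.1329),124.6)"
```

```text
t 9.65 tcp [0.5241 0.0916 0.1326] y 124.37 q [ 27.3  18.1 -19.6  -0.1 -52.6 -82.9] F [-6.6  3.1  4.9] M [1.12 2.02 0.11] g 0.159
rel [-0.03 -0.12  0.21] [-0.023 -0.026 -0.014]
```

Side force is growing to 7 N because the grip is slightly eccentric. I'll ease the tool about 1.4 mm that way while continuing.

Call:
play_rows(
  plan=[
    [[-0.02,0.07,-0.05,0,0,0],[-0.02,0.14,-0.1,0,0,0],[-0.01,0.14,-0.1,0.8,0,0],[0.01,0.14,-0.1,1.6,0,0],[0.03,0.14,-0.1,2.4,0,0]],
  ],
)

```text
time_s: 10.28
tcp_pos: [0.5235, 0.0924, 0.1322]
ee_rot: [[-0.003, -0.18, 0.984], [-0.0, 0.984, 0.18], [-1.0, 0.0, -0.003]]
wrist_force: [-5.7, 2.7, 3.6]
gripper_width: 0.158
```

```bash
python3 -c "
from h import *
rel((.5265,.0918,.1324),100.6)"
```

```text
t 10.28 tcp [0.5235 0.0924 0.1322] y 100.39 q [ 2.75e+01  1.81e+01 -1.98e+01 -1.00e-01 -5.23e+01 -1.07e+02] F [-5.7  2.7  3.6] M [1.22 1.69 0.07] g 0.158
rel [-0.02 -0.12  0.29] [-0.021 -0.017 -0.003]
```

I've done 144° forward. I'll regrip here: open, rise, flip the wrist 180° and re-measure the bar centre.

Call:
play_rows(
  plan=[
    [[0,0,0,0,0,0],[0,0,0,0,0,0],[0,0,0,0,0,0],[0,0,0,0,0,0],[0,0,0,0,0,0]],
  ],
  hand=0.7,
)

```text
time_s: 10.9
tcp_pos: [0.525, 0.0923, 0.1325]
ee_rot: [[0.0, -0.185, 0.983], [-0.0, 0.983, 0.185], [-1.0, -0.0, 0.0]]
wrist_force: [0.3, -0.0, 0.7]
gripper_width: 0.638
```

```bash
python3 -c "
from h import *
rel((.5265,.0918,.24),100.6)"
```

```text
t 10.9 tcp [0.525  0.0923 0.1325] y 100.66 q [  27.4   18.1  -19.7    0.   -52.2 -106.8] F [ 0.3 -0.   0.7] M [-0.    0.05 -0.02] g 0.638
rel [-10.75  -0.08   0.14] [0.006 0.001 0.   ]
```

Call:
play_rows(
  plan=[
    [[-2,0,0,0,0,0],[-5,0,0,0,0,0],[-8,0,0,-0.8,0,0],[-11,0,0,-1.8,0,0],[-11,0,0,-2.8,0,0]],
  ],
)

```text
time_s: 11.52
tcp_pos: [0.5264, 0.0928, 0.2455]
ee_rot: [[0.006, -0.629, 0.777], [0.002, 0.777, 0.629], [-1.0, -0.002, 0.006]]
wrist_force: [0.6, 0.5, -2.2]
gripper_width: 0.696
```

Call:
play_rows(
  plan=[
    [[0,0,0,-1,0,0],[0,0,0,-2,0,0],[0,0,0,-3,0,0],[0,0,0,-4,0,0],[0,0,0,-5,0,0]],
  ],
  hand=1,
)

```text
time_s: 12.15
tcp_pos: [0.5249, 0.0923, 0.2425]
ee_rot: [[0.0, -1.0, 0.018], [-0.0, 0.018, 1.0], [-1.0, -0.0, -0.0]]
wrist_force: [-0.4, 0.4, 0.5]
gripper_width: 0.995
```

Call:
play_rows(
  plan=[
    [[0,0,0,-1,0,0],[0,0,0,-2,0,0],[0,0,0,-3,0,0],[0,0,0,-4,0,0],[0,0,0,-5,0,0]],
  ],
)

```text
time_s: 12.78
tcp_pos: [0.5249, 0.0923, 0.2425]
ee_rot: [[-0.0, -0.656, -0.755], [-0.0, -0.755, 0.656], [-1.0, 0.0, 0.0]]
wrist_force: [0.4, -0.5, -0.5]
gripper_width: 0.998
```

Call:
play_rows(
  plan=[
    [[0,0,0,-1,0,0],[0,0,0,-2,0,0],[0,0,0,-3,0,0],[0,0,0,-4,0,0],[0,0,0,-5.2,0,0]],
  ],
)

```text
time_s: 13.4
tcp_pos: [0.5249, 0.0923, 0.2424]
ee_rot: [[-0.0, 0.169, -0.986], [-0.0, -0.986, -0.169], [-1.0, 0.0, 0.0]]
wrist_force: [-0.3, -0.9, 0.1]
gripper_width: 0.998
```

Call:
play_rows(
  plan=[
    [[0,0,0,0,0,0],[0,0,0,0,0,0]],
  ],
)

```text
time_s: 13.65
tcp_pos: [0.5249, 0.0924, 0.2425]
ee_rot: [[-0.0, 0.161, -0.987], [0.0, -0.987, -0.161], [-1.0, -0.0, 0.0]]
wrist_force: [-0.8, 0.4, -0.2]
gripper_width: 1.002
```

```bash
python3 - <<'E'
from h import *
rel((.5255,.0921,.133),280.4)
shot('wrist','w4'); shot('top','top4'); shot('scene','scene4')
E
```

```text
t 13.65 tcp [0.5249 0.0924 0.2425] y -80.76 q [ 27.4  12.2 -10.6  -0.  -67.2  71.8] F [-0.8  0.4 -0.2] M [-0.07  0.09 -0.01] g 1.002
rel [10.95  0.04 -0.05] [-0.116  0.     0.   ]
```

View pics/w4.png

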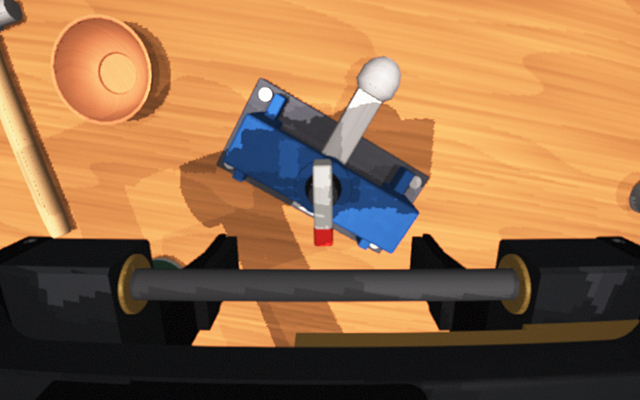

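The view shows the whole bar, from (322,160) to red at (323,245), just about aligned with the jaws.

```bash
python3 - <<'E'
from h import *
bar('w4',(300,140,345,250),.1585)
red('w4',(300,140,345,250))
s=r.sense()
bar('w1',(300,150,350,250),.1692)
E
```

```text
w4 1585 medz 0.1585 ((526.1600341796875, 93.3384017944336), (62.62486267089844, 14.330328941345215), 9.700695037841797) red yaw -169.3 [-0.02444872 -0.00461029]
w4 red n 288 z pct [0.1572 0.1579 0.1585 0.1588 0.1592 0.1597 0.16  ] u 314 332 v 229 245
 top centre [0.5017 0.0886 0.1588]
w1 1406 medz 0.1692 ((526.33251953125, 91.79740905761719), (13.809216499328613, 62.45098114013672), 36.50286102294922) red yaw -53.2 [ 0.01390867 -0.01856673]
```

Bar centre is about (0.526, 0.093), red yaw 189.7° and top 0.1585 m. That is 3.5 mm down after 144°, so the screw is on its thread. I'll descend and regrip.

Call:
play_rows(
  plan=[
    [[2.5,0,0,-0.05,0,0],[5,0,-0.07,-0.05,0,0],[7.5,0,-0.07,-0.05,0,0],[10,0,-0.07,-0.05,0,0],[11,0,-0.07,-0.05,0,0]],
  ],
)

```text
time_s: 14.42
tcp_pos: [0.5249, 0.0921, 0.1311]
ee_rot: [[-0.002, 0.171, -0.985], [-0.001, -0.985, -0.171], [-1.0, 0.001, 0.003]]
wrist_force: [-0.3, -0.8, -0.9]
gripper_width: 1.001
```

Call:
play_rows(
  plan=[
    [[0,0,0,0,0,0],[0,0,0,0,0,0]],
  ],
)

```text
time_s: 14.68
tcp_pos: [0.5264, 0.0928, 0.1335]
ee_rot: [[0.002, 0.172, -0.985], [0.001, -0.985, -0.172], [-1.0, -0.0, -0.002]]
wrist_force: [0.8, -0.8, -0.2]
gripper_width: 0.997
```

```bash
python3 -c "
from h import *
rel((.5256,.0927,.1315),279.7)"
```

```text
t 14.68 tcp [0.5264 0.0928 0.1335] y -80.1 q [ 27.4  18.1 -19.6   0.  -52.2  72.5] F [ 0.8 -0.8 -0.2] M [-0.14  0.13 -0.02] g 0.997
rel [ 0.2  -0.    0.08] [ 0.02  -0.012  0.002]
```

Call:
play_rows(
  plan=[
    [[0.15,0,0.03,0,0,0],[0.15,0,0.03,0,0,0],[0.15,0,0.03,0,0,0],[0.15,0,0.03,0,0,0],[0.15,0,0.03,0,0,0]],
  ],
  hand=0,
)

```text
time_s: 15.3
tcp_pos: [0.5254, 0.0925, 0.131]
ee_rot: [[0.0, 0.172, -0.985], [0.0, -0.985, -0.172], [-1.0, -0.0, -0.0]]
wrist_force: [0.4, 0.6, 0.5]
gripper_width: 0.52
```

Call:
play_rows(
  plan=[
    [[0,0,0,0,0,0],[0,0,0,0,0,0],[0,0,0,0,0,0],[0,0,0,0,0,0],[0,0,0,0,0,0]],
  ],
)

```text
time_s: 15.92
tcp_pos: [0.5254, 0.093, 0.131]
ee_rot: [[0.0, 0.172, -0.985], [0.001, -0.985, -0.172], [-1.0, -0.001, -0.0]]
wrist_force: [-0.6, 3.8, 0.1]
gripper_width: 0.156
```

```bash
python3 -c "
from h import *
rel((.5256,.0927,.1315),279.7)"
```

```text
t 15.93 tcp [0.5254 0.093  0.131 ] y -80.11 q [ 27.4  18.2 -19.8  -0.  -52.   72.5] F [-0.6  3.8  0.1] M [0.93 0.49 0.01] g 0.156
rel [-0.05  0.03 -0.02] [ 0.019 -0.003  0.004]
```

Call:
play_rows(
  plan=[
    [[0,-0.08,0,0.4,0,0],[0.027,-0.08,0,1.2,0,0],[0.044,-0.08,0,2.0,0,0],[0.062,-0.08,0,2.8,0,0],[0.08,-0.08,0,3.6,0,0]],
  ],
)

```text
time_s: 16.55
tcp_pos: [0.5252, 0.093, 0.1302]
ee_rot: [[-0.0, -0.444, -0.896], [-0.001, -0.896, 0.444], [-1.0, 0.001, -0.0]]
wrist_force: [-0.9, 0.3, 0.3]
gripper_width: 0.159
```

Call:
play_rows(
  plan=[
    [[0.018,0,0,0.8,0,0],[0.036,0,0,1.6,0,0],[0.053,0,0,2.4,0,0],[0.071,0,0,3.2,0,0],[0.089,0,0,4,0,0]],
  ],
)

```text
time_s: 17.18
tcp_pos: [0.525, 0.093, 0.1293]
ee_rot: [[-0.001, -0.916, -0.401], [-0.001, -0.401, 0.916], [-1.0, 0.001, -0.0]]
wrist_force: [0.1, 0.8, 0.8]
gripper_width: 0.162
```

```bash
python3 -c "
from h import *
rel((.5256,.0927,.1295),203.9)"
```

```text
t 17.18 tcp [0.525  0.093  0.1293] y -156.35 q [ 27.5  18.3 -19.9   0.  -51.8  -3.9] F [0.1 0.8 0.8] M [0.35 0.42 0.03] g 0.162
rel [-0.02 -0.05 -0.05] [-0.025 -0.002 -0.004]
```

Clean now. I've done about 76° of the remaining 217°, so 141° is left.

Call:
play_rows(
  plan=[
    [[0.018,0,0,0.8,0,0],[0.036,0,0,1.6,0,0],[0.053,0,0,2.4,0,0],[0.071,0,0,3.2,0,0],[0.089,0,0,4,0,0]],
  ],
)

```text
time_s: 17.8
tcp_pos: [0.5248, 0.093, 0.1283]
ee_rot: [[-0.001, -0.96, 0.282], [-0.0, 0.282, 0.96], [-1.0, 0.001, -0.001]]
wrist_force: [-1.1, 1.2, 1.0]
gripper_width: 0.16
```

Call:
play_rows(
  plan=[
    [[0.018,0,0,0.8,0,0],[0.036,0,0,1.6,0,0],[0.053,0,0,2.4,0,0],[0.071,0,0,3.2,0,0],[0.089,0,0,4,0,0]],
  ],
)

```text
time_s: 18.42
tcp_pos: [0.5248, 0.0932, 0.1274]
ee_rot: [[-0.001, -0.554, 0.832], [-0.0, 0.832, 0.554], [-1.0, 0.0, -0.001]]
wrist_force: [-2.1, 1.8, 1.0]
gripper_width: 0.158
```

```bash
python3 -c "
from h import *
rel((.525,.093,.1275),62.9)"
```

```text
t 18.43 tcp [0.5248 0.0932 0.1274] y 123.65 q [ 27.5  18.4 -20.1  -0.  -51.6 -83.9] F [-2.1  1.8  1. ] M [0.77 0.62 0.08] g 0.158
rel [-0.01 -0.03  0.01] [ 6.075e+00 -5.000e-03  1.000e-03]
```

Call:
play_rows(
  plan=[
    [[0.018,0.02,-0.02,0.8,0,0],[0.036,0.02,-0.02,1.6,0,0],[0.053,0.02,-0.02,2.4,0,0],[0.071,0.02,-0.02,3.2,0,0],[0.089,0.02,-0.02,4,0,0]],
  ],
)

```text
time_s: 19.05
tcp_pos: [0.5248, 0.0934, 0.1266]
ee_rot: [[-0.0, 0.111, 0.994], [0.0, 0.994, -0.111], [-1.0, 0.0, -0.0]]
wrist_force: [-0.7, 2.4, 1.5]
gripper_width: 0.161
```

Call:
play_rows(
  plan=[
    [[0.018,0,0,0.8,0,0],[0.036,0,0,1.6,0,0],[0.045,0,0,2.1,0,0],[0.045,0,0,2.1,0,0],[0.045,0,0,2.1,0,0]],
  ],
)

```text
time_s: 19.68
tcp_pos: [0.5249, 0.0933, 0.1262]
ee_rot: [[-0.0, 0.455, 0.891], [0.0, 0.891, -0.455], [-1.0, 0.0, -0.0]]
wrist_force: [-1.4, 2.0, 0.4]
gripper_width: 0.159
```

```bash
python3 - <<'E'
from h import *
rel((.525,.093,.1265),62.9)
shot('wrist','w5'); shot('scene','scene5'); shot('top','top5')
z=np.load('pics/scene5.npz');cv2.imwrite('pics/scene5_z.png',cv2.resize(z['im'][180:290,280:410],None,fx=5,fy=5,interpolation=cv2.INTER_CUBIC))
red('w5',(270,150,370,265))
E
```

```text
t 19.68 tcp [0.5249 0.0933 0.1262] y 62.95 q [  27.5   18.5  -20.2   -0.   -51.3 -144.6] F [-1.4  2.   0.4] M [ 0.61  0.26 -0.02] g 0.159
rel [-0.03 -0.02  0.03] [ 0.005 -0.001 -0.001]Traceback (most recent call last):
  File "<stdin>", line 5, in <module>
  File "h.py", line 39, in red
    v,u=np.nonzero(m); P=withdepth(np.c_[u+x0,v+y0],d[y0:y1,x0:x1][m],C)
                         ~~~~~~~~~^^^^^^^^^^^^^^^^^^^^^^^^^^^^^^^^^^^^^^
  File "h.py", line 16, in withdepth
    d,o=rays(px,C); return o+d*np.array(depth).ravel()[:,None]
        ~~~~^^^^^^
  File "h.py", line 11, in rays
    K,D,R,t=C; u=cv2.undistortPoints(np.array(px,float).reshape(-1,1,2),K,D).reshape(-1,2)
                 ~~~~~~~~~~~~~~~~~~~^^^^^^^^^^^^^^^^^^^^^^^^^^^^^^^^^^^^^^^^
cv2.error: OpenCV(4.12.0) /io/opencv/modules/calib3d/src/undistort.dispatch.cpp:347: error: (-215:Assertion failed) CV_IS_MAT(_src) && CV_IS_MAT(_dst) && (_src->rows == 1 || _src->cols == 1) && (_dst->rows == 1 || _dst->cols == 1) && _src->cols + _src->rows - 1 == _dst->rows + _dst->cols - 1 && (CV_MAT_TYPE(_src->type) == CV_32FC2 || CV_MAT_TYPE(_src->type) == CV_64FC2) && (CV_MAT_TYPE(_dst->type) == CV_32FC2 || CV_MAT_TYPE(_dst->type) == CV_64FC2) in function 'cvUndistortPointsInternal'
```

View pics/w5.png

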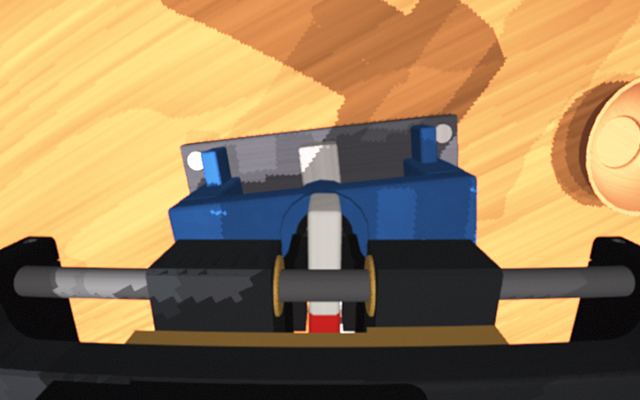

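View pics/scene5_z.png

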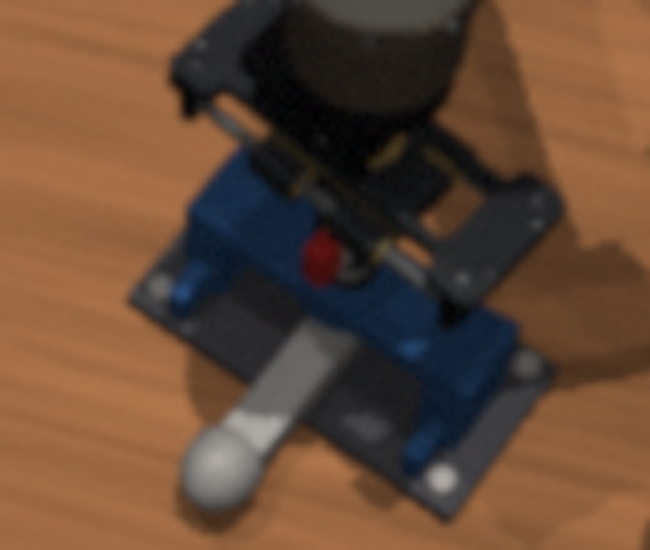

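Call:
play_rows(
  plan=[
    [[0.007,0,0,0.3,0,0],[0.007,0,0,0.3,0,0],[0.007,0,0,0.3,0,0],[0.007,0,0,0.3,0,0]],
  ],
)

```text
time_s: 20.32
tcp_pos: [0.5249, 0.0933, 0.1261]
ee_rot: [[-0.0, 0.501, 0.865], [0.0, 0.865, -0.501], [-1.0, 0.0, -0.0]]
wrist_force: [-1.4, 3.6, 0.6]
gripper_width: 0.158
```

```bash
python3 - <<'E'
from h import *
rel((.525,.093,.1265),59.9)
z=np.load('pics/w5.npz');C=(z['K'],z['D'],z['R'],z['t'])
px=[[u,v] for u in range(316,334,4) for v in range(205,235,5)]
P=withdepth(px,[z['d'][v,u] for u,v in px],C);print('bar top z',np.median(P[:,2]))
E
```

```text
t 20.32 tcp [0.5249 0.0933 0.1261] y 59.92 q [  27.5   18.5  -20.2   -0.   -51.3 -147.6] F [-1.4  3.6  0.6] M [0.82 0.38 0.03] g 0.158
rel [-0.04 -0.02  0.02] [ 0.002 -0.    -0.   ]
bar top z 0.1538081833772486
```

The bar top is at 0.1538 m, 8 mm below its height after the drop. Grip is firm and forces are small, so I'm handing it in.

```bash
python3 -c "
from station import r
print(r.finish_job())"
```

```text
the job is handed in; nothing more can be done
None
```

The clamp screw is started: I turned it back until it dropped into its thread, then forward one full turn. I handed the job in at about 20 s, with the arm still gripping the handle.

- **Turning back:** I turned the handle from about 0.57 rad to about 0.20 and opened the jaws briefly; it had not dropped. At about 0.08 rad it had, with the bar top going from 0.169 to 0.1617 m. I saw the drop after letting go rather than feeling it under load, so I only know it happened between 0.20 and 0.08 rad.
- **Turning forward:** I turned about 364–365° clockwise with one regrip, lowering the tool along with the thread. Depending on where the drop was, that is about 358–365° past it.
- **Last checks:** The bar top was at 0.1538 m, 7.9 mm below its height after the drop and close to the 8 mm expected for one turn. I measured this just before a final 3° nudge. At hand-in the wrist force was about 4 N and the grip width 0.158 (13.7 mm).
- **What disagreed:** In the first forward stretch, side force rose to about 7 N because the grip was slightly off-centre. The cameras put the screw axis at x about 0.526, while the grip suggested about 0.525. After easing the tool and regripping, side force stayed below 4 N. One automatic check of the red end's height failed because the jaws hid it, so I used the white part of the bar instead.

The tool's path went near only the clamp, so the other tools should be untouched. I did not compare their positions before and after.

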